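Turn a silicon disc until its flat lies against the aligner's bar

TASK

The silicon disc on the aligner's round table has one straight edge (its flat) and lies turned the wrong way: with your fingertips, turn it on the table until its flat faces the blue alignment bar, slide it against the bar, press it home with 5 to 8 N for half a second so that the flat lies flush along the bar, and let go. The disc is brittle: never put more than 10 N on it, from above or from the side, and never lift it off the table; leave the two jars and the loupe standing where they are.

Things in the scene. Friction and masses are not known exactly. Their poses are not given: they have to be found in the camera images.
- disc_center (a point): centre of the disc, half-way up. Dark blue-grey silicon disc, 100 mm across, 6 mm thick, about 0.11 kg, friction on fingertips about 0.4, on the bar 0.12. It has one straight edge 46 mm long (the flat); this point's +x axis points from the centre to the flat's middle, 44.4 mm away; z is up. A thin white line marks the disc's top 6 mm inside the flat.
- disc_flat (a point): middle of the disc's flat, half-way up; +x points out of it. At the start the flat looks 0.65 to 1.35 rad anticlockwise (from above) of where it must end. The blue bar it must lie on is 110 mm long (+-55 mm in the aligner's y), 14 mm thick, its top 5 mm above the disc's; it is clamped firmly in slots, its face somewhere at x = 53 to 62 mm of the aligner, not measured: find it by touch.
- aligner: aligner, fixed: base plate 170 x 150 mm (x -75 to +95 mm, y +-75 mm), its top 14 mm above the bench. Origin on the bench; +x points square into the bar (on the robot's side): the disc's +x must end along it. Its rigid round table (70 mm across, centre at x = 3 mm) carries the disc on six steel balls 30 mm from its centre, 34 mm above the bench; on them the disc slides and turns very easily.
- tips: small white jar with a blue lid, 45 mm across, 55 mm high, a bystander; origin under its centre
- beads: small amber jar with a black lid, 53 mm across, 70 mm high, a bystander; origin under its centre
- magnifier: black loupe with a white band, 44 mm across, 35 mm high, a bystander; origin under its centre

How it is judged:
By the outcome, as a careful person would: the job done as asked, in the order asked, and still so for the second after the job is handed in, with the robot touching nothing.
It also fails if it takes over 72 s, if anything falls off the work surface, if the arm or the gripper's body presses on something with over 40 N, if the wrist force passes 120 N, or if a joint passes its speed limit or range.

ROBOT

A 6-joint arm with a two-finger parallel gripper is mounted at the origin on the work surface; the furniture and walls round the work are solid. World frame = base frame: x ahead of the robot, y to its left, z up, the work surface at z = 0. Lengths are in m, angles in rad, forces in N, time in s.
With the tool pointing down it reaches from about 0.3 to 0.775 m from the base axis. Payload 14.6 kg.
Tool frame: the origin (TCP) lies midway between the tips of the shut fingers; the grasp point (between the pads) lies 19 mm behind it (ctrl.grip_depth is the z of the grasp point in the tool frame, in m); z points along the fingers, y is the line along which they close (so a half turn about z gives the same grasp; the last joint's range is limited). The gripper opens to 94 mm and grips with 3 to 60 N. Pads are 16 mm wide; open, the fingers measure 119 mm over their backs; the gripper's body (75 mm by 177 mm) begins 78 mm behind the grasp point.
Start: joints at [1.094, 0.3, 1.521, -0, 1.321, -0.067], TCP at [0.219, 0.504, 0.205] pointing down, gripper open.
Joint ranges: [-3.03, 3.03], [-0.79, 2.21], [0.23, 2.52], [-1.04, 4.18], [0, 3.07], [-2.55, 2.55]. Speed limits (rad/s): [2.22, 2.22, 2.57, 3.14, 3.14, 3.14].

INTERFACE

Orientations are given as [roll, pitch, yaw] about the fixed x, y, z axes, in that order (R = Rz(yaw) Ry(pitch) Rx(roll)).
In Python, from station import ctrl gives the robot as it stands. The module is installed in compiled form; this text tells all that it offers.
- The arm moves only by the tool carry_out, never from a script. Its argument "commands" is a list of rows, each a list of 3 entries, a list of its own where there are three numbers: the closure, from 0 (fully open) to 1 (shut), then the shift along the tool's x, y, z in mm, then the turn, a rotation vector about the tool's x, y, z in rad. In form: [[gripper, [tx, ty, tz], [wx, wy, wz]], ...]. A call has 1 to 10 rows; each row shifts and turns the commanded pose from where the row before left it, along the tool's axes as they then stand; what a row does not reach is not made up. A row lasts 1/8 s, in which the tool goes at most 62.5 mm and 10.7 degrees, less where a joint would pass 70% of its speed; a pose out of reach is approached as far as the arm can. A call with a gripper value outside its range is refused whole. The fingers move at their own pace and stop on an object; "squeeze" is the grip in N (left out, the last holds). Time passes only in rows, so rows that do not move let the fingers close. It gives the time, the measured TCP pose, the force, the opening and the grip force at its end, in the units of the state.
- ctrl.get_obs(): the state, without advancing time (a new reading comes with each control period).
- ctrl.camera(name): name is "scene" or "side" or "wrist"; returns a dict with "img" (384x512x3 uint8, blue, green, red), "camera_matrix" (3x3 intrinsics, pixels), "rvec" (rotation vector, rad) and "tvec" (3), from world to camera coordinates, as OpenCV has them. Camera axes: x right, y down, z forward; pixel columns grow to the right and rows downward; lengths in m; the calibration is good to about 2 mm. A picture is of the moment at which its call begins. There is no depth.
- ctrl.hand_in(): hands the job in; it is judged then, once.
Trained networks look in the newest picture that a camera, given by its name, has taken for a name from the list of things; names that differ only in an ending like _2 or _b are one class to them, and where a whole thing is asked for, a point or a joint stands for the part that bears it (a point fixed in the world has none). Each returns a list of dicts, best first, with "score" (0 to 1); they miss things now and then, are a little off and sometimes report something else, mostly with a low value. They report only what shows in the picture. A call takes as long as a camera call.
- ctrl.outline_of(thing, camera): "region" (384x512 bool, what is visible of it).
- ctrl.place_of(thing, camera): "at" ([x, y, z] in m, in world coordinates, good to about 4 mm: a listed point, or the origin of a listed thing).
The state is a dict: "time_s": time; "qpos": joint angles; "joint_vel": joint speeds; "tau": joint torques, N m; "ee_pos": TCP position; "eef_rot": TCP orientation; "force": force on the tool from outside, world axes, zero at the start; "moment": the same for the moment, N m; "grip_width": finger opening in m; "grip_force": force on a finger pad.
Only numpy, scipy, OpenCV 4.12 (cv2) and the standard library are available. Lean on these libraries where they do the work, as an engineer would, in place of code of your own. Each camera call takes 0.05 s, during which the arm holds its last target. There are 200 camera calls.

## Working session

There is one attempt and no reset: what is moved stays moved. The work goes in short steps, Python scripts to look and compute and a tool call to move; the robot and the scene stay as the last step left them, time stands still between calls to the robot, and variables do not carry over. Pictures are saved under pics/ and viewed, at most 10 in all, crops included, and the job is handed in when it is done.

Besides the shell and the picture viewer there is one more tool, called in YAML: its name, and indented under it one key for each argument. carry_out: Moves the arm, as the interface text tells. Its arguments: {"type":"object","properties":{"commands":{"type":"array","items":{"type":"array"}},"squeeze":{"type":"number"}},"required":["commands"]}

```bash
mkdir -p pics; cat > h.py <<'E'
from station import ctrl
import cv2, numpy as np
def cam(n):
    c=ctrl.camera(n); R=cv2.Rodrigues(np.array(c["rvec"],float))[0]; return c,R,np.array(c["tvec"],float).ravel(),np.array(c["camera_matrix"],float)
def px2w(uv,z,R,t,K):
    d=R.T@np.linalg.inv(K)@np.array([uv[0],uv[1],1.]); o=-R.T@t
    return o+d*(z-o[2])/d[2]
def w2px(p,R,t,K):
    q=K@(R@np.array(p)+t); return q[:2]/q[2]
E
python3 - <<'E'
from h import *
o=ctrl.get_obs(); print({k:np.round(v,4) for k,v in o.items()})
ims=[]
for n in ("scene","side","wrist"):
    c,R,t,K=cam(n); cv2.imwrite(f"pics/{n}0.png",c["img"]); print(n,-R.T@t)
    for th in ("disc_center","disc_flat","aligner","tips","beads","magnifier"):
        print(th,[(np.round(d["at"],4).tolist(),round(d["score"],2)) for d in ctrl.place_of(th,n)[:2]])
    ims.append(c["img"])
cv2.imwrite("pics/all0.png",cv2.resize(np.vstack([np.hstack(ims[:2]),np.hstack([ims[2],ims[2]*0])]),(800,600)))
E
```

```text
{'time_s': np.float64(0.0), 'qpos': array([ 1.0944,  0.3005,  1.5216,  0.    ,  1.3207, -0.0666]), 'joint_vel': array([-0.0001,  0.0005,  0.0007, -0.    ,  0.0003,  0.0022]), 'tau': array([-1.80000e-03, -5.31834e+01, -3.52714e+01,  7.07000e-02,
        2.46000e-02, -1.00000e-04]), 'ee_pos': array([0.219 , 0.5042, 0.2049]), 'eef_rot': array([-3.1405e+00, -1.0000e-04,  2.7318e+00]), 'force': array([-1.0423,  0.3043,  0.3113]), 'moment': array([-0.0509,  0.0377, -0.0499]), 'grip_force': np.float64(0.0), 'grip_width': np.float64(0.0937)}
scene [ 0.39587861 -0.38333975  0.75832088]
disc_center [([0.5648, 0.113, 0.0384], 0.87)]
disc_flat [([0.5436, 0.0715, 0.0379], 0.85)]
aligner [([0.563, 0.1123, -0.003], 0.83), ([0.7064, 0.0747, 0.0014], 0.18)]
tips [([0.5335, -0.0372, 0.0006], 0.77), ([0.7052, 0.0753, 0.0006], 0.52)]
beads [([0.7069, 0.0788, 0.0042], 0.59)]
magnifier [([0.5594, 0.1131, -0.0053], 0.75), ([0.6366, -0.0438, -0.0009], 0.58)]
side [ 0.1653508  -0.55926217  0.50088306]
disc_center [([0.563, 0.1124, 0.0378], 0.9)]
disc_flat [([0.547, 0.0727, 0.0353], 0.63)]
aligner [([0.5629, 0.1148, 0.0007], 0.96), ([0.5351, -0.0358, 0.0026], 0.47)]
tips [([0.5351, -0.0353, 0.0021], 0.79)]
beads [([0.7071, 0.0736, 0.0036], 0.75)]
magnifier [([0.6432, -0.0467, 0.003], 0.7)]
wrist [0.14492581 0.53632719 0.38585254]
disc_center []
disc_flat []
aligner []
tips []
beads []
magnifier []
```

View pics/all0.png

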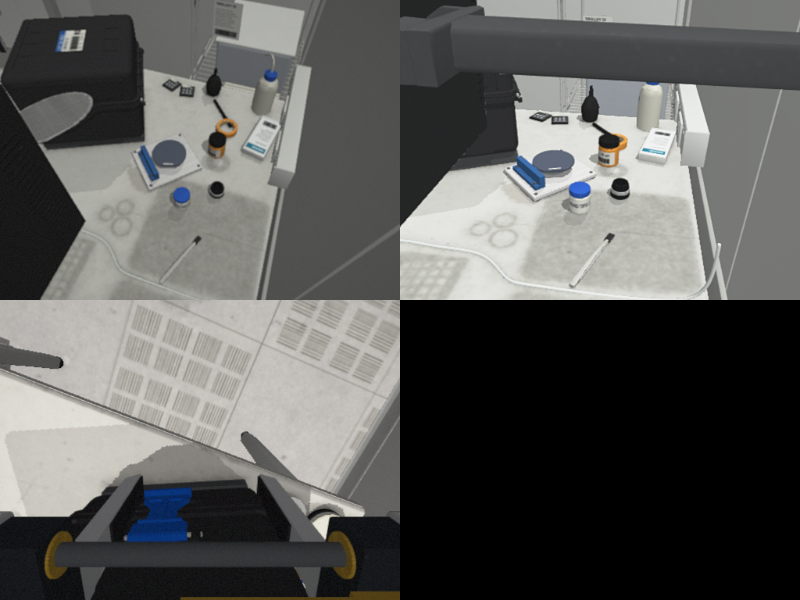

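The scene view shows the aligner at about (166,160) in the half-scale panel, with its bar on the robot's side. The jars and loupe stand to its right and the case behind left. I'll measure the bar's direction next.

```bash
cat >> h.py <<'E'
def bar(c,R,t,K,ctr,z=0.045):
    hsv=cv2.cvtColor(c["img"],cv2.COLOR_BGR2HSV)
    m=((hsv[...,0]>98)&(hsv[...,0]<125)&(hsv[...,1]>130)&(hsv[...,2]>50)).astype(np.uint8)
    n,l,s,ce=cv2.connectedComponentsWithStats(m)
    out=[]
    for i in range(1,n):
        if s[i,4]<80: continue
        p=px2w(ce[i],z,R,t,K)
        if np.hypot(*(p[:2]-ctr))<0.1:
            ys,xs=np.where(l==i); P=np.array([px2w((x,y),z,R,t,K)[:2] for x,y in zip(xs,ys)])
            r=cv2.minAreaRect((P*1000).astype(np.float32)); out.append((s[i,4],np.round(r[0],1),np.round(r[1],1),round(r[2],1)))
    return out
E
python3 - <<'E'
from h import *
for n in ("scene","side"):
    c,R,t,K=cam(n); print(n,bar(c,R,t,K,np.array([.564,.113])))
    u,v=w2px([.564,.113,.037],R,t,K).astype(int)
    cr=c["img"][v-60:v+60,u-80:u+80]; cv2.imwrite(f"pics/c_{n}.png",cv2.resize(cr,(640,480),interpolation=3)); print(u,v)
c,R,t,K=cam("scene")
for p in [(60,220),(180,180),(180,90),(60,60)]: print(p,px2w(p,0,R,t,K),px2w(p,.15,R,t,K))
E
```

```text
scene [(np.int32(417), array([494.2, 103.4]), array([120.1,  24.4]), 89.8)]
215 195
side [(np.int32(851), array([488.7,  93.2]), array([ 43.9, 142.7]), 0.1)]
194 205
(60, 220) [0.22428668 0.23320405 0.        ] [0.2582285  0.11124833 0.15      ]
(180, 180) [0.51140911 0.22059444 0.        ] [0.48855655 0.10113297 0.15      ]
(180, 90) [0.63306502 0.54354563 0.        ] [0.58614826 0.36020265 0.15      ]
(60, 60) [0.34035339 0.85161876 0.        ] [0.35133658 0.60733724 0.15      ]
```

View pics/c_scene.png

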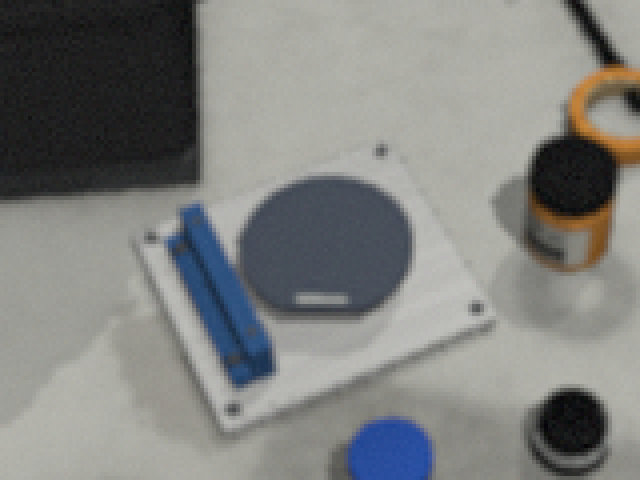

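The crop shows the disc with its white line at about (322,299), the flat facing the lower image edge, and the bar down-left. The plate's corner screws are at crop (151,237), (380,151), (476,307) and (233,410).

```bash
python3 - <<'E'
from h import *
c,R,t,K=cam("scene")
P=[px2w((135+x/4,135+y/4),.014,R,t,K)[:2] for x,y in [(151,237),(380,151),(476,307),(233,410)]]
print(np.round(P,4)); a,b,cc,d=P
for e in (a-b,d-cc,): print("ax yaw",np.arctan2(e[1],e[0]), np.hypot(*e))
for e in (d-a,cc-b): print("yax",np.arctan2(e[1],e[0]),np.hypot(*e))
print("center",np.mean(P,0))
w=px2w((135+322/4,135+299/4),.04,R,t,K)[:2]; dc=np.array([.564,.1127]); print("mark",w, np.arctan2(*(w-dc)[::-1]), np.hypot(*(w-dc)))
for z in (.1,.15,.2,.25): print(w2px([.511,.22,z],R,t,K))
o=ctrl.get_obs(); r=o["eef_rot"]; from scipy.spatial.transform import Rotation as Ro
print(np.round(Ro.from_euler("xyz",r).as_matrix(),3))
c,R,t,K=cam("wrist"); print("cam fwd",R[2],"right",R[0])
E
```

```text
[[0.4787 0.1767]
 [0.628  0.1759]
 [0.6287 0.0466]
 [0.4785 0.046 ]]
ax yaw 3.136111071383839 0.14928421311385456
ax yaw -3.137587154758645 0.1501353995903609
yax -1.5723522690825713 0.13078617784717003
yax -1.565781700971605 0.12936797095633779
center [0.55348077 0.11129876]
mark [0.54616255 0.07457725] -2.0084318315964658 0.04208941621553882
[173.79755727 153.16701068]
[170.28838575 137.68164812]
[166.42398491 120.62872045]
[162.14753994 101.75751377]
[[-0.917  0.398 -0.   ]
 [ 0.398  0.917  0.   ]
 [ 0.     0.    -1.   ]]
cam fwd [ 0.25482432 -0.11004755 -0.960705  ] right [3.98135783e-01 9.17326344e-01 5.25824000e-04]
```

carry_out:
  commands:
    - [0.8,[0,0,-50],[0,0,0]]
    - [0.8,[0,0,-50],[0,0,0]]
    - [0.8,[0,0,-50],[0,0,0]]
    - [0.8,[0,0,-45],[0,0,0]]
  squeeze: 5

```text
time_s: 1.8
ee_pos: [0.219, 0.5042, 0.4025]
eef_rot: [3.141, 0.0, 2.732]
force: [0.1, -0.2, -0.1]
grip_width: 0.0574
grip_force: 0.0
```

carry_out:
  commands:
    - [0.8,[-47,-22,0],[0,0,0]]
    - [0.8,[-47,-22,0],[0,0,0]]
    - [0.8,[-47,-22,0],[0,0,0]]
    - [0.8,[-47,-22,0],[0,0,0]]
    - [0.8,[-47,-22,0],[0,0,0]]
    - [0.8,[-47,-22,0],[0,0,0]]
    - [0.8,[-47,-22,0],[0,0,0]]
    - [0.8,[-47,-22,0],[0,0,0]]
    - [0.8,[-47,-22,0],[0,0,0]]
    - [0.8,[-47,-22,0],[0,0,0]]

```text
time_s: 3.05
ee_pos: [0.5635, 0.1139, 0.4005]
eef_rot: [3.141, 0.0, 2.732]
force: [0.8, 0.6, 1.2]
grip_width: 0.0188
grip_force: 0.0
```

carry_out:
  commands:
    - [0.8,[0,0,50],[0,0,0]]
    - [0.8,[0,0,50],[0,0,0]]
    - [0.8,[0,0,50],[0,0,0]]
    - [0.8,[0,0,50],[0,0,0]]
    - [0.8,[0,0,0],[0,0,0]]
    - [0.8,[0,0,0],[0,0,0]]

```text
time_s: 3.8
ee_pos: [0.5634, 0.1155, 0.2028]
eef_rot: [3.14, 0.002, 2.732]
force: [0.7, 0.2, 1.0]
grip_width: 0.0186
grip_force: 0.0
```

```bash
python3 - <<'E'
from h import *
c,R,t,K=cam("wrist"); cv2.imwrite("pics/w1.png",c["img"])
for th in ("disc_center","disc_flat","aligner"):
    print(th,[(np.round(d["at"],4).tolist(),round(d["score"],2)) for d in ctrl.place_of(th,"wrist")[:2]])
print(bar(c,R,t,K,np.array([.564,.113])))
g=c["img"].min(2); n,l,s,ce=cv2.connectedComponentsWithStats((g>180).astype(np.uint8))
for i in range(1,n):
    if 30<s[i,4]<3000: print(s[i],ce[i],px2w(ce[i],.04,R,t,K))
E
```

```text
disc_center [([0.5643, 0.1076, 0.0385], 0.95)]
disc_flat [([0.546, 0.073, 0.0415], 0.81)]
aligner []
[(np.int32(2098), array([497.6, 113.6]), array([ 24.7, 108.8]), 0.0)]
[  0   0  52  63 298] [29.68791946 33.66442953] [ 0.33203276 -0.0371178   0.04      ]
[ 73   0  24  18 197] [85.07614213  5.2893401 ] [0.33267901 0.02897152 0.04      ]
[ 97  14  24  26 430] [108.11860465  26.10930233] [0.35802857 0.04034631 0.04      ]
[99 43 12  9 50] [104.98  47.64] [0.37404991 0.0268394  0.04      ]
[34 64 12 16 52] [38.5        70.51923077] [ 0.36513092 -0.04938053  0.04      ]
[ 0 79  7  8 35] [ 2.2        82.85714286] [ 0.3599849  -0.09216299  0.04      ]
[57 95 24  7 85] [68.07058824 97.8       ] [ 0.40096747 -0.03605881  0.04      ]
[252 118  27  14 171] [269.40350877 125.96491228] [0.51556409 0.15281118 0.04      ]
[219 166   4  24  59] [220.22033898 178.57627119] [0.54819093 0.07674393 0.04      ]
[  2 178  57  42 226] [ 28.38053097 198.32300885] [ 0.47900992 -0.14308872  0.04      ]
[240 268  12  15 143] [244.93006993 275.41258741] [0.67686625 0.05098585 0.04      ]
[384 287  70  22 975] [418.59179487 300.40102564] [0.80301855 0.24677703 0.04      ]
[237 293  17  16 224] [244.37053571 301.26785714] [0.71199862 0.03449942 0.04      ]
[ 226  342   61   38 1608] [255.70335821 363.78109453] [0.81285251 0.00708117 0.04      ]
[ 393  342   50   40 1072] [415.95149254 355.36100746] [0.8895942  0.21999641 0.04      ]
```

View pics/w1.png

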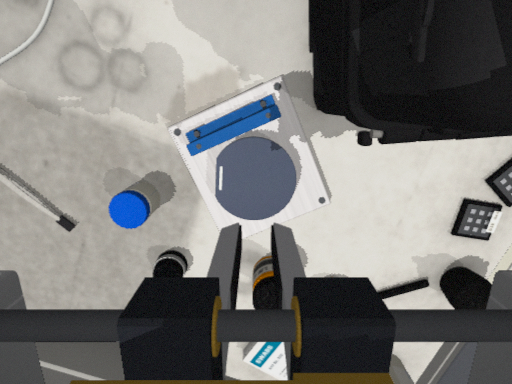

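The wrist view shows the disc at about (256,178), the white line at (220,178) and the bar above it. I'll fit the disc's circle and the mark.

```bash
cat >> h.py <<'E'
from scipy.optimize import least_squares
def disc(ccc,verbose=True):
    c,R,t,K=ccc; r=ctrl.outline_of("disc_center","wrist")[0]["region"]
    cnt=max(cv2.findContours(r.astype(np.uint8),0,1)[0],key=len)[:,0]
    P=np.array([px2w(p,.038,R,t,K)[:2] for p in cnt])
    f=lambda q:np.hypot(P[:,0]-q[0],P[:,1]-q[1])-q[2]
    s=least_squares(f,[*P.mean(0),.05],loss="soft_l1",f_scale=.001).x
    u0,v0=w2px([s[0],s[1],.04],R,t,K)
    g=c["img"].min(2)>150; er=cv2.erode(cv2.morphologyEx(r.astype(np.uint8),cv2.MORPH_CLOSE,np.ones((9,9))),np.ones((5,5)))>0
    ys,xs=np.where(g&er); M=np.array([px2w((x,y),.04,R,t,K)[:2] for x,y in zip(xs,ys)])
    m=M.mean(0); w=np.linalg.svd(M-m)[2][0]; nrm=np.array([w[1],-w[0]])
    if nrm@(m-s[:2])<0: nrm=-nrm
    print("disc",np.round(s,4),"mark",np.round(m,4),len(M),"dir",np.arctan2(*(m-s[:2])[::-1]),"normal",np.arctan2(nrm[1],nrm[0]),"dist",np.hypot(*(m-s[:2])))
E
python3 - <<'E'
from h import *
disc(cam("wrist"))
E
```

```text
disc [0.5647 0.1121 0.0498] mark [0.5471 0.0774] 79 dir -2.040041373175403 normal -2.064016796850004 dist 0.03889823203433935
```

carry_out:
  commands:
    - [0.8,[1,2,50],[0,0,0]]
    - [0.8,[0,0,50],[0,0,0]]
    - [0.8,[0,0,40],[0,0,0]]
    - [0.8,[0,0,10],[0,0,0]]
    - [0.8,[0,0,0],[0,0,0]]
    - [0.8,[0,0,0],[0,0,0]]

```text
time_s: 4.85
ee_pos: [0.5634, 0.1178, 0.0523]
eef_rot: [3.14, 0.002, 2.732]
force: [0.7, -0.9, -0.2]
grip_width: 0.0187
grip_force: 0.0
```

carry_out:
  commands:
    - [0.8,[-3,-5,4],[0,0,0]]
    - [0.8,[0,0,4],[0,0,0]]
    - [0.8,[0,0,1],[0,0,0]]
    - [0.8,[0,0,0],[0,0,0]]
    - [0.8,[0,0,0],[0,0,0]]

```text
time_s: 5.48
ee_pos: [0.5632, 0.1119, 0.0415]
eef_rot: [3.142, 0.0, 2.732]
force: [-0.6, -0.3, -0.8]
grip_width: 0.0185
grip_force: 0.0
```

carry_out:
  commands:
    - [0.8,[0,0,0.5],[0,0,0]]
    - [0.8,[0,0,0.5],[0,0,0]]
    - [0.8,[0,0,0],[0,0,0]]

```text
time_s: 5.85
ee_pos: [0.5631, 0.1119, 0.0404]
eef_rot: [-3.142, -0.0, 2.732]
force: [0.3, -0.3, -1.3]
grip_width: 0.0187
grip_force: 0.0
```

carry_out:
  commands:
    - [0.8,[0,0,0.5],[0,0,0]]
    - [0.8,[0,0,0],[0,0,0]]

```text
time_s: 6.1
ee_pos: [0.5634, 0.1119, 0.0402]
eef_rot: [3.141, 0.0, 2.732]
force: [-1.1, 0.3, 2.5]
grip_width: 0.0189
grip_force: 1.2
```

carry_out:
  commands:
    - [0.8,[0,0,0.1],[0,0,0]]
    - [0.8,[0,0,0],[0,0,0]]

```text
time_s: 6.35
ee_pos: [0.5634, 0.1119, 0.0401]
eef_rot: [3.141, 0.0, 2.732]
force: [-1.4, 0.1, 4.6]
grip_width: 0.0183
grip_force: 2.3
```

carry_out:
  commands:
    - [0.8,[0,0,0],[0,0,0]]

```text
time_s: 6.48
ee_pos: [0.5634, 0.1119, 0.0401]
eef_rot: [3.141, 0.0, 2.732]
force: [0.0, 0.3, 6.2]
grip_width: 0.0189
grip_force: 2.6
```

carry_out:
  commands:
    - [0.8,[0,0,-0.1],[0,0,0.03]]
    - [0.8,[0,0,0],[0,0,0.05]]
    - [0.8,[0,0,0],[0,0,0.05]]

```text
time_s: 6.85
ee_pos: [0.5633, 0.1119, 0.0401]
eef_rot: [3.141, 0.0, 2.599]
force: [-0.6, -0.2, 5.2]
grip_width: 0.019
grip_force: 2.4
```

carry_out:
  commands:
    - [0.8,[0,0,0],[0,0,0.05]]
    - [0.8,[0,0,0],[0,0,0.05]]
    - [0.8,[0,0,0],[0,0,0.05]]
    - [0.8,[0,0,0],[0,0,0.05]]

```text
time_s: 7.35
ee_pos: [0.5633, 0.1119, 0.0401]
eef_rot: [3.141, 0.0, 2.399]
force: [0.4, -0.3, 5.3]
grip_width: 0.0192
grip_force: 2.4
```

Stable at about 5 N, so I'll check with the camera that the disc follows and then continue.

```bash
python3 - <<'E'
from h import *
c=cam("wrist"); disc(c); cv2.imwrite("pics/w2.png",c[0]["img"])
E
```

```text
disc [0.5608 0.1158 0.0447] mark [0.5379 0.0834] 200 dir -2.186883398078762 normal -2.3857558054689507 dist 0.03968787690630526
```

View pics/w2.png

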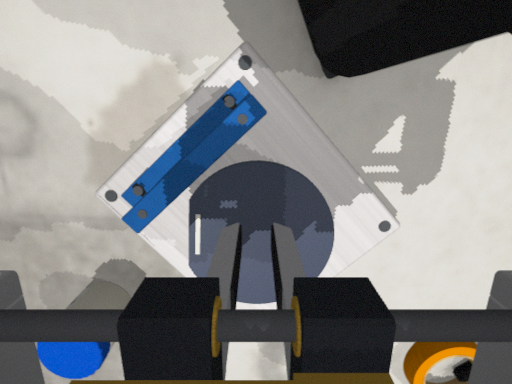

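The disc follows without slipping; the line at (198,234) has turned with the tool by 0.33 rad. I'll continue.

carry_out:
  commands:
    - [0.8,[0,0,0],[0,0,0.07]]
    - [0.8,[0,0,0],[0,0,0.07]]
    - [0.8,[0,0,0],[0,0,0.07]]
    - [0.8,[0,0,0],[0,0,0.07]]
    - [0.8,[0,0,0],[0,0,0.07]]

```text
time_s: 8.07
ee_pos: [0.5633, 0.1119, 0.0401]
eef_rot: [3.141, 0.0, 2.05]
force: [0.1, -0.2, 4.9]
grip_width: 0.0188
grip_force: 2.5
```

carry_out:
  commands:
    - [0.8,[0,0,0],[0,0,0.07]]
    - [0.8,[0,0,0],[0,0,0.07]]
    - [0.8,[0,0,0],[0,0,0.07]]
    - [0.8,[0,0,0],[0,0,0.07]]
    - [0.8,[0,0,0],[0,0,0.07]]
    - [0.8,[0,0,0],[0,0,0.03]]
    - [0.8,[0,0,0],[0,0,0]]

```text
time_s: 8.95
ee_pos: [0.5633, 0.1119, 0.0401]
eef_rot: [3.141, 0.0, 1.672]
force: [0.6, -0.6, 5.5]
grip_width: 0.0188
grip_force: 2.5
```

```bash
python3 - <<'E'
from h import *
c=cam("wrist"); disc(c); cv2.imwrite("pics/w3.png",c[0]["img"])
print(bar(*c,np.array([.564,.113])))
E
```

```text
disc [0.564  0.1165 0.045 ] mark [0.5255 0.1094] 219 dir -2.959937938894861 normal -3.113524778588932 dist 0.03919926904804808
[(np.int32(5424), array([504.3, 123.7]), array([95.5, 24.2]), 89.9)]
```

View pics/w3.png

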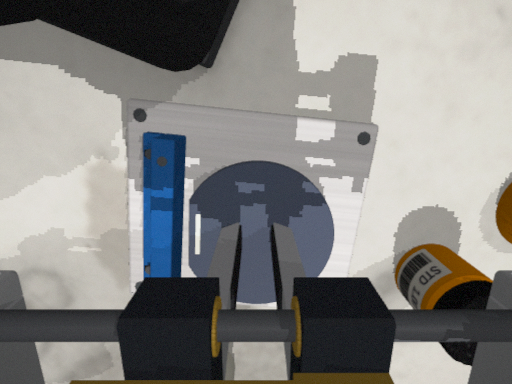

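The bar at (163,210) and the line at (198,234) are now nearly parallel, with 0.03 rad left. I'll finish the turn and then slide toward the bar.

carry_out:
  commands:
    - [0.8,[0,0,0],[0,0,0.03]]
    - [0.8,[0,0,0],[0,0,0]]
    - [0.8,[0.07,-1,0],[0,0,0]]
    - [0.8,[0.07,-1,0],[0,0,0]]
    - [0.8,[0.07,-1,0],[0,0,0]]
    - [0.8,[0.07,-1,0],[0,0,0]]
    - [0.8,[0,0,0],[0,0,0]]

```text
time_s: 9.93
ee_pos: [0.5591, 0.1118, 0.04]
eef_rot: [-3.142, 0.0, 1.642]
force: [-0.9, 0.1, 6.2]
grip_width: 0.019
grip_force: 2.9
```

carry_out:
  commands:
    - [0.8,[0.07,-1,0],[0,0,0]]
    - [0.8,[0.07,-1,0],[0,0,0]]
    - [0.8,[0.07,-1,0],[0,0,0]]
    - [0.8,[0,0,0],[0,0,0]]

```text
time_s: 10.42
ee_pos: [0.5561, 0.1119, 0.04]
eef_rot: [-3.142, -0.0, 1.642]
force: [-0.2, -0.1, 4.9]
grip_width: 0.0186
grip_force: 2.9
```

carry_out:
  commands:
    - [0.8,[0.035,-0.5,0],[0,0,0]]
    - [0.8,[0.035,-0.5,0],[0,0,0]]
    - [0.8,[0.035,-0.5,0],[0,0,0]]
    - [0.8,[0,0,0],[0,0,0]]

```text
time_s: 10.92
ee_pos: [0.5546, 0.1119, 0.04]
eef_rot: [3.142, -0.0, 1.642]
force: [0.6, -0.0, 5.3]
grip_width: 0.0188
grip_force: 2.7
```

carry_out:
  commands:
    - [0.8,[0.035,-0.5,-0.05],[0,0,0]]
    - [0.8,[0.035,-0.5,0],[0,0,0]]
    - [0.8,[0.035,-0.5,0],[0,0,0]]
    - [0.8,[0,0,0],[0,0,0]]

```text
time_s: 11.42
ee_pos: [0.5533, 0.1119, 0.0401]
eef_rot: [3.141, -0.0, 1.642]
force: [1.5, 0.2, 4.9]
grip_width: 0.0189
grip_force: 2.2
```

carry_out:
  commands:
    - [0.8,[0.035,-0.5,0],[0,0,0]]
    - [0.8,[0.035,-0.5,0],[0,0,0]]
    - [0.8,[0,0,0],[0,0,0]]

```text
time_s: 11.8
ee_pos: [0.5522, 0.1119, 0.04]
eef_rot: [3.141, 0.0, 1.642]
force: [2.0, 0.8, 5.0]
grip_width: 0.0189
grip_force: 2.5
```

```bash
python3 - <<'E'
from h import *
c=cam("wrist"); disc(c); cv2.imwrite("pics/w4.png",cv2.resize(c[0]["img"][120:300,100:340],(800,600)))
E
```

```text
disc [0.5552 0.1165 0.0447] mark [0.5162 0.1097] 205 dir -2.9699824199769704 normal 3.1404054994123842 dist 0.039523846093508876
```

View pics/w4.png

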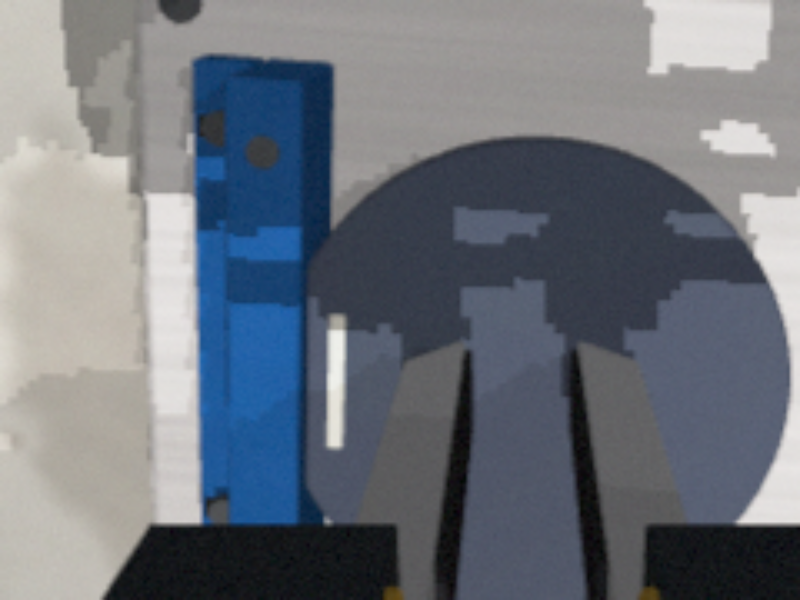

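Fx reads 2 N and the flat lies along the bar at crop (310,400), so the disc is touching. I'll lift off gently and go behind the disc with the fingers shut.

carry_out:
  commands:
    - [0.8,[0,0,-0.2],[0,0,0]]
    - [0.8,[0,0,-0.5],[0,0,0]]
    - [0.8,[0,0,-5],[0,0,0]]
    - [1,[0,0,-25],[0,0,0.071]]
    - [1,[0,30,0],[0,0,0]]
    - [1,[-2,30,0],[0,0,0]]
    - [1,[0,24,0],[0,0,0]]
    - [1,[0,0,0],[0,0,0]]
    - [1,[0,0,0],[0,0,0]]

```text
time_s: 13.02
ee_pos: [0.6353, 0.1099, 0.0704]
eef_rot: [-3.14, 0.0, 1.571]
force: [0.7, -0.1, -0.6]
grip_width: 0.0005
grip_force: 0.0
```

```bash
python3 - <<'E'
from h import *
c=cam("wrist"); disc(c); cv2.imwrite("pics/w5.png",c[0]["img"]); print(ctrl.get_obs()["force"])
E
```

```text
disc [0.5548 0.1098 0.0501] mark [0.5159 0.11  ] 158 dir 3.1363054403023756 normal -3.1395766363828663 dist 0.03888567279003542
[-0.06233902 -0.04924136  0.87420436]
```

View pics/w5.png

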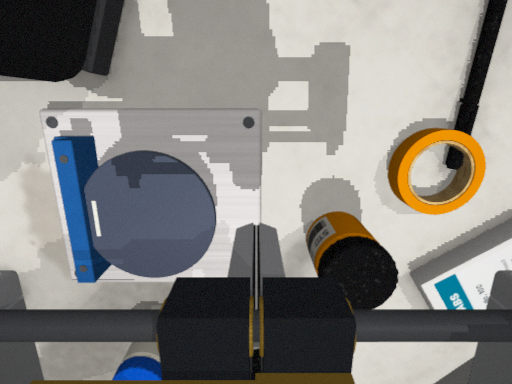

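The disc is at (150,212) with its flat along the bar and the shut fingers are clear behind it. I'll descend and push.

carry_out:
  commands:
    - [1,[0,0,20],[0,0,0]]
    - [1,[0,0,15],[0,0,0]]
    - [1,[0,0,4.5],[0,0,0]]
    - [1,[0,-7,0],[0,0,0]]
    - [1,[0,-5,0],[0,0,0]]
    - [1,[0,-2,0],[0,0,0]]
    - [1,[0,0,0],[0,0,0]]
    - [1,[0,0,0],[0,0,0]]

```text
time_s: 14.12
ee_pos: [0.6223, 0.1098, 0.0314]
eef_rot: [3.141, -0.0, 1.571]
force: [-0.4, 0.7, -0.8]
grip_width: 0.0005
grip_force: 0.0
```

carry_out:
  commands:
    - [1,[0,-0.5,0],[0,0,0]]
    - [1,[0,-0.5,0],[0,0,0]]
    - [1,[0,-0.5,0],[0,0,0]]
    - [1,[0,0,0],[0,0,0]]

```text
time_s: 14.62
ee_pos: [0.6207, 0.1098, 0.0312]
eef_rot: [3.142, 0.0, 1.571]
force: [-0.4, -0.7, 0.9]
grip_width: 0.0005
grip_force: 0.0
```

carry_out:
  commands:
    - [1,[0,-0.5,0],[0,0,0]]
    - [1,[0,-0.5,0],[0,0,0]]
    - [1,[0,-0.5,0],[0,0,0]]
    - [1,[0,0,0],[0,0,0]]

```text
time_s: 15.12
ee_pos: [0.6191, 0.1099, 0.0312]
eef_rot: [-3.142, 0.0, 1.571]
force: [0.3, -1.4, -0.8]
grip_width: 0.0005
grip_force: 0.0
```

carry_out:
  commands:
    - [1,[0,-0.4,0],[0,0,0]]
    - [1,[0,-0.4,0],[0,0,0]]
    - [1,[0,0,0],[0,0,0]]

```text
time_s: 15.5
ee_pos: [0.6184, 0.1098, 0.0312]
eef_rot: [3.142, -0.0, 1.571]
force: [0.5, 0.1, 0.3]
grip_width: 0.0007
grip_force: 0.0
```

carry_out:
  commands:
    - [1,[0,-0.4,0],[0,0,0]]
    - [1,[0,0,0],[0,0,0]]

```text
time_s: 15.75
ee_pos: [0.618, 0.1098, 0.0312]
eef_rot: [-3.142, 0.0, 1.571]
force: [-0.3, -0.1, -0.6]
grip_width: 0.0005
grip_force: 0.0
```

carry_out:
  commands:
    - [1,[0,-0.4,0],[0,0,0]]
    - [1,[0,0,0],[0,0,0]]

```text
time_s: 16.0
ee_pos: [0.6176, 0.1099, 0.0312]
eef_rot: [3.142, 0.0, 1.571]
force: [-0.8, -0.1, 0.4]
grip_width: 0.0005
grip_force: 0.0
```

carry_out:
  commands:
    - [1,[0,-0.3,0],[0,0,0]]
    - [1,[0,0,0],[0,0,0]]

```text
time_s: 16.25
ee_pos: [0.6173, 0.1098, 0.0312]
eef_rot: [3.142, -0.0, 1.571]
force: [0.2, -0.2, -0.1]
grip_width: 0.0005
grip_force: 0.0
```

carry_out:
  commands:
    - [1,[0,-0.3,0],[0,0,0]]
    - [1,[0,0,0],[0,0,0]]

```text
time_s: 16.5
ee_pos: [0.617, 0.1099, 0.0312]
eef_rot: [3.142, 0.0, 1.571]
force: [0.2, 0.6, 0.7]
grip_width: 0.0007
grip_force: 0.0
```

carry_out:
  commands:
    - [1,[0,-0.2,0],[0,0,0]]
    - [1,[0,0,0],[0,0,0]]

```text
time_s: 16.75
ee_pos: [0.6168, 0.1099, 0.0312]
eef_rot: [3.142, -0.0, 1.571]
force: [0.9, 0.5, -0.9]
grip_width: 0.0005
grip_force: 0.0
```

carry_out:
  commands:
    - [1,[0,-0.2,0],[0,0,0]]
    - [1,[0,0,0],[0,0,0]]

```text
time_s: 17.0
ee_pos: [0.6166, 0.1098, 0.0312]
eef_rot: [-3.142, 0.0, 1.571]
force: [-0.3, 0.4, 0.4]
grip_width: 0.0006
grip_force: 0.0
```

```bash
python3 - <<'E'
from h import *
c=cam("wrist"); cv2.imwrite("pics/w6.png",cv2.resize(c[0]["img"][170:290,170:330],(800,600),interpolation=3))
for p in ([.6048,.1098,.037],[.6166,.1098,.0312],[.6066,.1098,.037]): print(w2px(p,*c[1:]))
E
```

```text
[237.09877684 238.83157659]
[255.79389051 235.04679148]
[239.95125403 238.83149837]
```

View pics/w6.png

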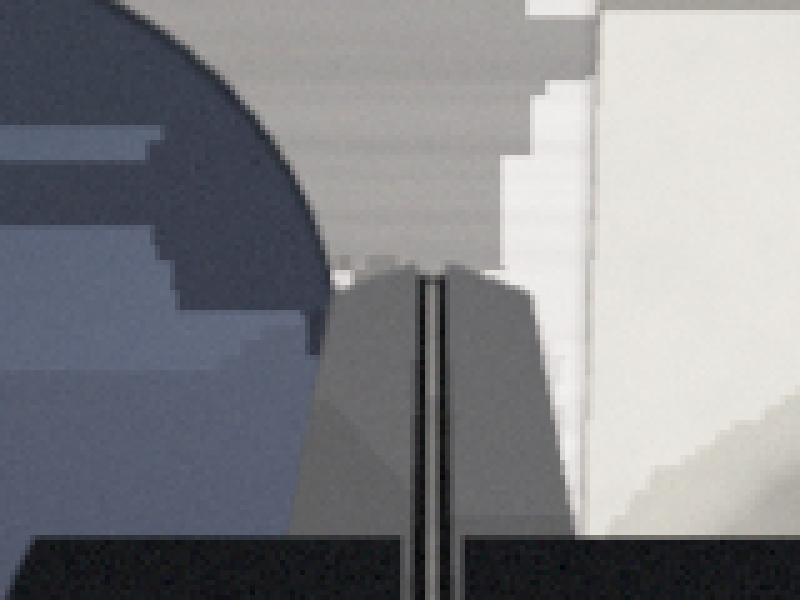

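The finger's edge at crop (332,285) is just at the disc's rim, so contact is imminent. I'll continue in small steps.

carry_out:
  commands:
    - [1,[0,-0.2,0],[0,0,0]]
    - [1,[0,0,0],[0,0,0]]

```text
time_s: 17.3
ee_pos: [0.6164, 0.1098, 0.0312]
eef_rot: [-3.142, -0.0, 1.571]
force: [0.3, -0.0, -0.2]
grip_width: 0.0004
grip_force: 0.0
```

carry_out:
  commands:
    - [1,[0,-0.2,0],[0,0,0]]
    - [1,[0,0,0],[0,0,0]]

```text
time_s: 17.55
ee_pos: [0.6162, 0.1098, 0.0312]
eef_rot: [-3.142, -0.0, 1.571]
force: [0.2, 0.2, -0.9]
grip_width: 0.0003
grip_force: 0.0
```

carry_out:
  commands:
    - [1,[0,-0.2,0],[0,0,0]]
    - [1,[0,0,0],[0,0,0]]

```text
time_s: 17.8
ee_pos: [0.616, 0.1098, 0.0312]
eef_rot: [3.141, -0.0, 1.571]
force: [0.1, 0.0, 0.2]
grip_width: 0.0009
grip_force: 0.1
```

carry_out:
  commands:
    - [1,[0,-0.2,0],[0,0,0]]
    - [1,[0,0,0],[0,0,0]]

```text
time_s: 18.05
ee_pos: [0.6159, 0.1098, 0.0313]
eef_rot: [3.141, -0.0, 1.571]
force: [1.6, -0.2, 0.3]
grip_width: 0.0006
grip_force: 0.3
```

carry_out:
  commands:
    - [1,[0,-0.2,0],[0,0,0]]
    - [1,[0,0,0],[0,0,0]]

```text
time_s: 18.3
ee_pos: [0.6157, 0.1098, 0.0313]
eef_rot: [3.141, -0.0, 1.571]
force: [1.2, -0.0, 0.2]
grip_width: 0.0004
grip_force: 0.6
```

carry_out:
  commands:
    - [1,[0,-0.2,0],[0,0,0]]
    - [1,[0,0,0],[0,0,0]]

```text
time_s: 18.55
ee_pos: [0.6156, 0.1098, 0.0313]
eef_rot: [3.141, -0.0, 1.571]
force: [2.4, -0.9, 1.2]
grip_width: 0.0004
grip_force: 1.1
```

carry_out:
  commands:
    - [1,[0,-0.2,0],[0,0,0]]
    - [1,[0,-0.1,0],[0,0,0]]
    - [1,[0,0,0],[0,0,0]]

```text
time_s: 18.92
ee_pos: [0.6153, 0.1099, 0.0313]
eef_rot: [3.141, -0.0, 1.571]
force: [3.8, -0.6, 1.2]
grip_width: 0.0008
grip_force: 1.9
```

carry_out:
  commands:
    - [1,[0,-0.2,0],[0,0,0]]
    - [1,[0,0,0],[0,0,0]]

```text
time_s: 19.18
ee_pos: [0.6152, 0.1098, 0.0314]
eef_rot: [3.141, -0.0, 1.571]
force: [4.8, -0.0, 2.3]
grip_width: 0.0008
grip_force: 2.3
```

carry_out:
  commands:
    - [1,[0,-0.3,0],[0,0,0]]
    - [1,[0,0,0],[0,0,0]]

```text
time_s: 19.42
ee_pos: [0.615, 0.1098, 0.0315]
eef_rot: [3.14, -0.0, 1.571]
force: [5.8, -0.3, 1.8]
grip_width: 0.0004
grip_force: 2.6
```

carry_out:
  commands:
    - [1,[0,0,0],[0,0,0]]

```text
time_s: 19.55
ee_pos: [0.615, 0.1098, 0.0315]
eef_rot: [3.14, -0.0, 1.571]
force: [6.2, 0.1, 0.8]
grip_width: 0.0004
grip_force: 2.6
```

carry_out:
  commands:
    - [1,[0,0,0],[0,0,0]]

```text
time_s: 19.68
ee_pos: [0.615, 0.1099, 0.0315]
eef_rot: [3.14, -0.0, 1.571]
force: [5.9, -0.6, 0.8]
grip_width: 0.0003
grip_force: 2.6
```

carry_out:
  commands:
    - [1,[0,0,0],[0,0,0]]

```text
time_s: 19.8
ee_pos: [0.615, 0.1098, 0.0315]
eef_rot: [3.14, -0.0, 1.571]
force: [4.9, -0.1, 2.1]
grip_width: 0.0004
grip_force: 2.6
```

carry_out:
  commands:
    - [1,[0,-0.15,0],[0,0,0]]
    - [1,[0,0,0],[0,0,0]]
    - [1,[0,0,0],[0,0,0]]
    - [1,[0,0,0],[0,0,0]]
    - [1,[0,0,0],[0,0,0]]

```text
time_s: 20.42
ee_pos: [0.615, 0.1098, 0.0316]
eef_rot: [3.14, -0.0, 1.571]
force: [6.1, -0.0, 1.4]
grip_width: 0.0005
grip_force: 2.8
```

carry_out:
  commands:
    - [1,[0,0,0],[0,0,0]]
    - [1,[0,0,0],[0,0,0]]

```text
time_s: 20.68
ee_pos: [0.6149, 0.1098, 0.0315]
eef_rot: [3.14, -0.0, 1.571]
force: [6.5, 0.5, 1.8]
grip_width: 0.0003
grip_force: 2.8
```

carry_out:
  commands:
    - [1,[0,0,0],[0,0,0]]

```text
time_s: 20.8
ee_pos: [0.615, 0.1098, 0.0316]
eef_rot: [3.14, -0.0, 1.571]
force: [5.8, -0.1, 2.0]
grip_width: 0.0006
grip_force: 2.8
```

carry_out:
  commands:
    - [1,[0,0.4,0],[0,0,0]]
    - [1,[0,0.5,0],[0,0,0]]
    - [1,[0,1,0],[0,0,0]]
    - [1,[0,2,0],[0,0,0]]
    - [1,[0,10,0],[0,0,0]]
    - [1,[0,8,0],[0,0,0]]
    - [1,[0,0,-30],[0,0,0]]
    - [1,[0,0,-50],[0,0,0]]
    - [1,[0,0,0],[0,0,0]]
    - [1,[0,0,0],[0,0,0]]

```text
time_s: 22.05
ee_pos: [0.6362, 0.1098, 0.1105]
eef_rot: [-3.141, 0.0, 1.571]
force: [-0.1, 0.5, -0.5]
grip_width: 0.0005
grip_force: 0.0
```

```bash
python3 - <<'E'
from h import *
c=cam("wrist"); disc(c); print(bar(*c,np.array([.56,.11]))); cv2.imwrite("pics/w7.png",c[0]["img"])
E
```

```text
disc [0.5548 0.11   0.0498] mark [0.516  0.1101] 117 dir 3.138376783477786 normal -3.1399275051603617 dist 0.03881628003435113
[(np.int32(2841), array([509.9, 114.6]), array([111.4,  26.3]), 89.8)]
```

View pics/w7.png

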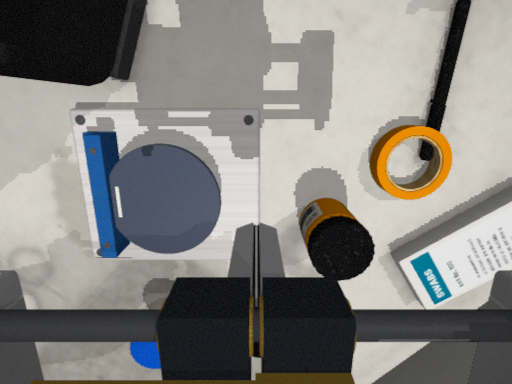

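The disc at (165,198) lies with its flat against the bar. Its line at (118,202) is parallel to the bar and the tool is clear.

```bash
python3 -c "
from station import ctrl
print(ctrl.hand_in())"
```

```text
the job is handed in; nothing more can be done
None
```

I turned the disc about 1.1 rad, slid it against the bar and pressed it there with about 6 N for over half a second. I then let go with the flat flush along the bar in the last picture and handed the job in at about 22 s; no verdict came back.

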